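# Fit the glued back panel into the picture frame

### The arm

A 6-joint arm with a two-finger parallel gripper is mounted at the origin on the work surface. World frame = base frame: x ahead of the robot, y to its left, z up, the work surface at z = 0. Lengths are in m, angles in rad, forces in N, time in s.
With the tool pointing down it reaches from about 0.35 to 0.775 m from the base axis. Payload 7.3 kg.
Tool frame: the origin (TCP) lies at the centre of the arm's flange, where the gripper is bolted on; the fingertips stand 178 mm ahead of it and the grasp point (between the pads) lies 159 mm ahead of it; x points along the fingers, y is the direction in which the jaws open and shut, and the axes are right-handed (so a half turn about x gives the same grasp; the last joint's range is limited). The gripper opens to 92 mm and grips with 3 to 60 N. Pads are 19 mm wide; open, the fingers measure 130 mm over their backs; the gripper's body (75 mm by 190 mm) begins 47 mm behind the grasp point.
Start: joints at [-1.376, 0.342, 1.524, -0, 1.275, -0.146], TCP at [0.175, -0.495, 0.405] pointing down, gripper open.
Joint ranges: [-2.53, 2.53], [-0.77, 2.02], [0.04, 2.7], [-1, 4.14], [0.28, 2.66], [-3.11, 3.11]. Speed limits (rad/s): [2.57, 2.57, 3.14, 3.14, 3.14, 3.14].

### API

Orientations are given as [roll, pitch, yaw] about the fixed x, y, z axes, in that order (R = Rz(yaw) Ry(pitch) Rx(roll)).
In Python, from cell import readout, cams, workorder gives the robot as it stands.
- The arm moves only by the shell command python3 -m inch 'ROWS' [FORCE]. ROWS is text: rows parted by semicolons, each of 5 numbers parted by spaces: the shift along the world's x, y, z in mm, then the turn about the world's z in rad, then the opening, from 0 (shut) to 1 (fully open). A call has 1 to 8 rows; each row shifts and turns the commanded pose from where the row before left it; what a row does not reach is not made up. A row lasts 1/12 s, in which the tool goes at most 41.7 mm and 7.16 degrees, less where a joint would pass 70% of its speed; a pose out of reach is approached as far as the arm can. A call is refused whole if a number of a shift passes 41.7 or a number of a turn 0.125, either way. A call with a gripper value outside its range is refused whole. The fingers move at their own pace and stop on an object; FORCE is the grip in N (left out, the last holds). Time passes only in rows, so rows that do not move let the fingers close. It gives the time, the measured TCP pose, the force and the opening at its end, in the units of the state.
- readout.observe(): the state, without advancing time (a new reading comes with each control period).
- cams.read_camera(name): name is "side" or "top"; returns a dict with "color" (480x640x3 uint8, red, green, blue), "fx", "fy", "cx", "cy" (pixels), "dist_coeffs" ([k1, k2, p1, p2, k3] as OpenCV has them; the pictures are not rectified), "world_to_cam" (4x4, takes a point from world to camera coordinates). Camera axes: x right, y down, z forward; pixel columns grow to the right and rows downward; lengths in m; the calibration is good to about 2 mm. A picture is of the moment at which its call begins. There is no depth.
- workorder.hand_in(): hands the job in, once; it reports no verdict.
The state is a dict: "time": time; "qpos": joint angles; "qvel": joint speeds; "joint_efforts": joint torques, N m; "tool_pos": TCP position; "tool_rot": TCP orientation; "contact_force": force on the tool from outside, world axes, zero at the start; "torque": the same for the moment, N m; "opening": finger opening in m.
Only numpy, scipy, OpenCV 4.12 (cv2) and the standard library are available. Lean on these libraries where they do the work, as an engineer would, in place of code of your own. Each camera call takes 0.05 s, during which the arm holds its last target.

### The job

The back panel has dried in the glue press: swing the press lid up and past vertical so that it stays open by itself, and lift the panel out by its cleat. Then fit the panel into the back of the picture frame that lies face down: hold it tilted, hook one of its short edges under the frame's lip, and lower the other edge until the panel lies flat and fully down in the frame, cleat up; let go, and leave the lid open and the other things on the table where they are.

Things in the scene. Friction and masses are not known exactly. Their poses are not given: they have to be found in the camera images.
- press: glue press, fixed to the table: plywood base board 200 (x) x 150 (y) x 18 mm. Origin: centre of its underside, on the table; x runs from its front (robot side) to its hinge side, z up. The panel lies on the board's top (z 18 mm), centred, lengthwise along x, between locating strips 5 mm high with 3.5 mm play. It may stand left or right of the frame
- lid (a joint): angle of the press lid, rad: 0 shut, positive opening (the front edge goes up and away from the robot), stop at 1.95. The lid falls shut before about 1.57 and falls open against the stop beyond it; almost no hinge friction. The lid is a wooden window frame (0.4 kg) 161 mm from hinge axis to front edge, 136 mm wide, 14 mm thick, bars 18 to 26 mm wide; shut, it lies over the panel's margins and the cleat stands up through the window
- lid_hinge (a point): middle of the hinge axis, which is parallel to the press's y; in the press frame at x 85, y 0, z 33 mm. Its own axes turn with the lid
- lid_rod (a point): grip point on the lid's handle: a round steel rod, 12 mm diameter, that sticks out 62 mm sideways (press +y) from the lid near its front edge, free all round and at its end. The point lies 32 mm out from the lid's side, 145 mm from the hinge axis; lid shut, in the press frame at x -60, y 100, z 33 mm. Gripped across from above, the rod turns between the fingers, so the tool can keep pointing down while the lid swings
- panel: plywood back panel 130 (x) x 100 (y) x 6 mm, about 0.16 kg, loose, same both ways round. Origin: centre of its underside, z up. A wooden cleat, 14 (x) x 60 (y) mm, rises 26 mm from the middle of its upper side (panel z 6 to 32 mm)
- panel_edge_a (a point): middle of one short (100 mm) edge of the panel, at panel x -65, z 3 mm
- panel_edge_b (a point): middle of the other short edge, at panel x +65, z 3 mm
- frame: dark wood picture frame lying face down, fixed to the table. Outside 174 (x) x 148 (y) mm. Origin: centre of its underside, below the pocket's centre; z up. Pocket 134 (x, -67 to +67 mm) x 108 (y) mm, floor at z 16 mm, three rails 22 mm high (flush with the seated panel's upper side). The rail at -x (robot side) carries the lip
- frame_lip (a point): middle of the lip's inner edge on its underside, frame x -55, z 28 mm. The lip is 6 mm thick (top at z 34 mm), runs the rail's whole width and overhangs the pocket by 12 mm, 12 mm above its floor; an edge goes fully under it with the panel tilted by anything up to 20 degrees or so, and about 8 degrees is enough to clear the opposite rail
- frame_floor (a point): centre of the pocket's floor, frame z 16 mm: the panel's origin comes here, within the pocket's play, with the panel's x parallel to the frame's x
- tape: bystander: roll of paper tape lying flat, 100 mm across, 24 mm high; origin at the centre of its underside
- sanding_block: bystander: cork sanding block 75 x 45 x 30 mm; origin at the centre of its underside
- pencil_box: bystander: white card box 180 x 55 x 22 mm; origin at the centre of its underside
- flask: bystander: grey drinking flask, 72 mm across, 220 mm high; origin at the centre of its underside
- bowl: bystander: glass bowl 120 mm across, 65 mm high; origin at the centre of its underside
- glue_jar: bystander: white glue jar 70 mm across, 90 mm high; origin at the centre of its underside
- brush: bystander: paint brush lying on the table; origin on its axis at the table
Mind the look-alikes: they are no part of the job. Leave any blue look-alike of the panel alone.

How it is judged:
By the outcome, as a careful person would: the job done as asked, in the order asked, and still so for the second after the job is handed in, with the robot touching nothing.
It also fails if it takes over 51 s, if anything falls off the work surface, if the arm or the gripper's body presses on something with over 40 N, if the wrist force passes 120 N, or if a joint passes its speed limit or range.

## Working session

There is one attempt and no reset: what is moved stays moved. The work goes in short steps, Python scripts to look and compute and a shell command to move; the robot and the scene stay as the last step left them, time stands still between calls to the robot, and variables do not carry over. Pictures are saved under pics/ and viewed, and the job is handed in when it is done.

```bash
ls; mkdir -p pics; cat > h.py <<'E'
import cv2, numpy as np
from cell import readout, cams, workorder
def snap(n,f):
    c=cams.read_camera(n); cv2.imwrite(f,c["color"][:,:,::-1]); np.savez(f[:-4]+'.npz',**{k:np.array(v) for k,v in c.items()}); return c
def load(f): return dict(np.load(f))
def K(c): return np.array([[c["fx"],0,c["cx"]],[0,c["fy"],c["cy"]],[0,0,1]],float)
def ray(c,uv):
    p=cv2.undistortPoints(np.array([[uv]],float),K(c),np.array(c["dist_coeffs"],float))[0,0]
    T=np.array(c["world_to_cam"]);R=T[:3,:3];o=-R.T@T[:3,3];d=R.T@np.array([p[0],p[1],1]);return o,d/np.linalg.norm(d)
def onz(c,uv,z):
    o,d=ray(c,uv);return o+d*(z-o[2])/d[2]
def tri(c1,u1,c2,u2):
    o1,d1=ray(c1,u1);o2,d2=ray(c2,u2)
    A=np.stack([d1,-d2],1);s=np.linalg.lstsq(A,o2-o1,rcond=None)[0]
    p,q=o1+s[0]*d1,o2+s[1]*d2;return (p+q)/2,np.linalg.norm(p-q)
def proj(c,P):
    T=np.array(c["world_to_cam"]);r=cv2.Rodrigues(T[:3,:3])[0]
    return cv2.projectPoints(np.array(P,float).reshape(-1,1,3),r,T[:3,3],K(c),np.array(c["dist_coeffs"],float))[0][:,0]
E
python3 - <<'E'
from h import *
print(readout.observe())
for n in("top","side"):
    c=snap(n,f"pics/{n}0.png"); T=np.array(c["world_to_cam"]); print(n,-T[:3,:3].T@T[:3,3],c["fx"])
E
```

```text
pics
{'time': 0.0, 'qpos': array([-1.37599790e+00,  3.42728337e-01,  1.52501708e+00, -1.05481046e-05,
        1.27540998e+00, -1.46032624e-01]), 'qvel': array([-2.76385950e-03,  2.21051168e-05, -1.87579394e-03, -1.35245360e-05,
       -5.08149817e-04,  2.03794219e-04]), 'joint_efforts': array([-5.49730557e-04, -4.31249356e+01, -2.44225127e+01,  7.17373495e-02,
        5.60529158e-02, -1.02998079e-04]), 'tool_pos': array([ 0.17546884, -0.49466429,  0.40404182]), 'tool_rot': array([-1.71037472,  1.56923355,  1.77205206]), 'contact_force': array([0.1890076 , 0.45592408, 0.3055273 ]), 'torque': array([-0.03508076,  0.00196947, -0.01464073]), 'opening': 0.09154748635247846}
top [0.41750208 0.01004744 1.16443501] 463.0172860399782
side [ 0.32468343 -1.04425132  0.82362536] 549.9705793519628
```

View pics/top0.png

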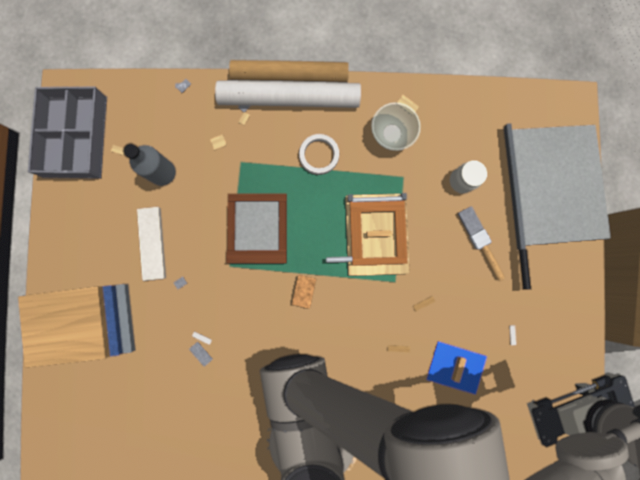

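View pics/side0.png

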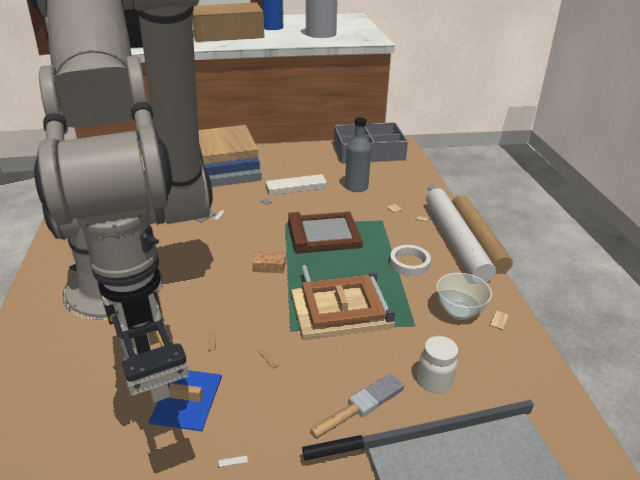

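The top view shows the frame at about (257,229), the press at (378,235) with its rod end at (327,260), and a blue decoy at (458,368). I'll enlarge both views.

```bash
python3 - <<'E'
import cv2
a=cv2.imread('pics/top0.png')[180:290,215:420]; cv2.imwrite('pics/top0z.png',cv2.resize(a,None,fx=3.8,fy=3.8,interpolation=cv2.INTER_CUBIC))
a=cv2.imread('pics/side0.png')[195:345,270:430]; cv2.imwrite('pics/side0z.png',cv2.resize(a,None,fx=4,fy=4,interpolation=cv2.INTER_CUBIC))
E
```

```text
(no output)
```

View pics/top0z.png

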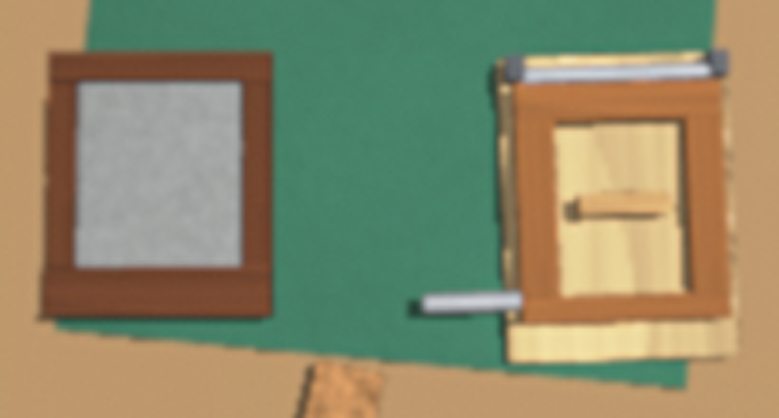

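View pics/side0z.png

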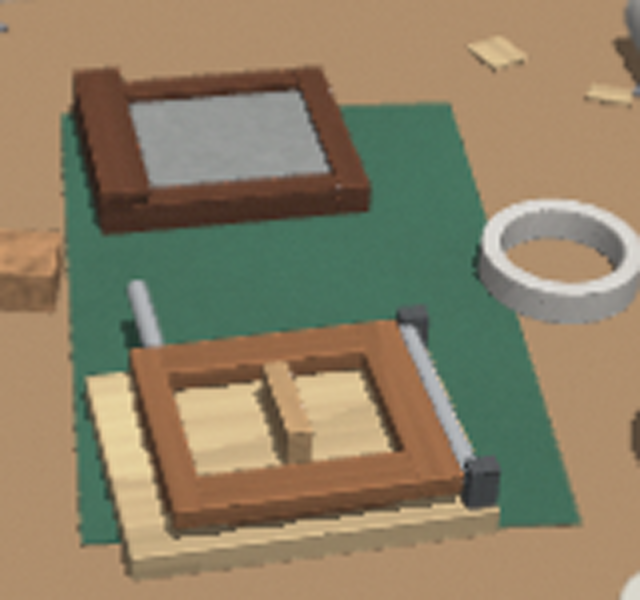

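```bash
python3 - <<'E'
import cv2
t=cv2.imread('pics/top0.png'); s=cv2.imread('pics/side0.png')
def z(im,x,y,w,h,f,n):
    a=cv2.resize(im[y:y+h,x:x+w],None,fx=f,fy=f,interpolation=cv2.INTER_CUBIC)
    for i in range(0,w,10): cv2.line(a,(i*f,0),(i*f,6 if i%50 else 14),(0,0,255),1)
    for i in range(0,h,10): cv2.line(a,(0,i*f),(6 if i%50 else 14,i*f),(0,0,255),1)
    cv2.imwrite(n,a)
z(t,320,190,95,90,8-2+0,'pics/tp.png'); z(t,220,185,75,85,7,'pics/tf.png')
z(s,285,260,120,80,6,'pics/sp.png'); z(s,280,205,90,55,8,'pics/sf.png')
E
```

```text
(no output)
```

View pics/tp.png

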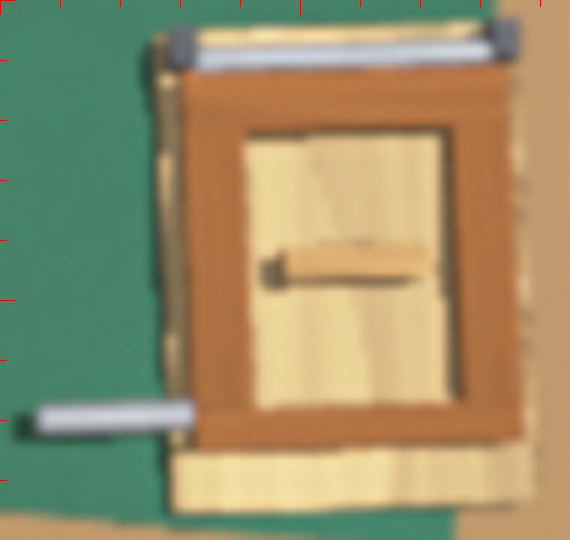

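View pics/tf.png

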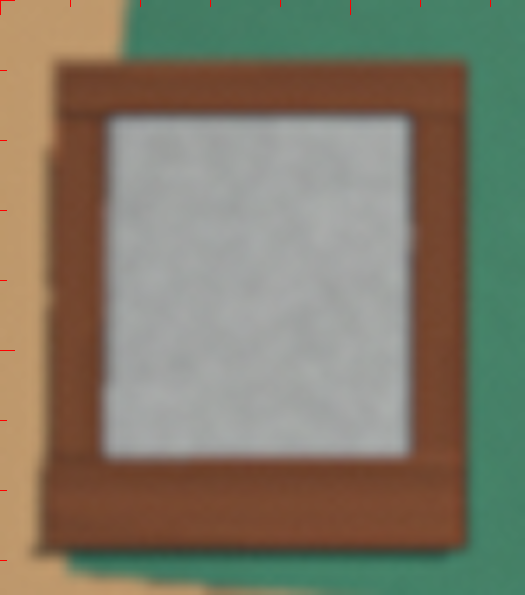

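View pics/sp.png

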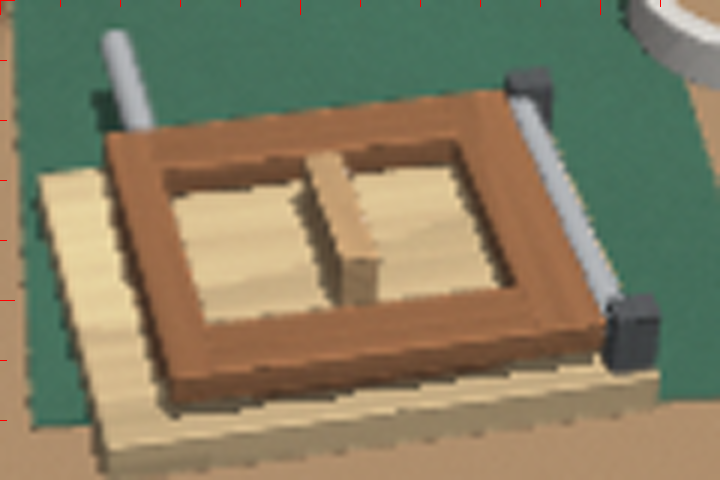

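View pics/sf.png

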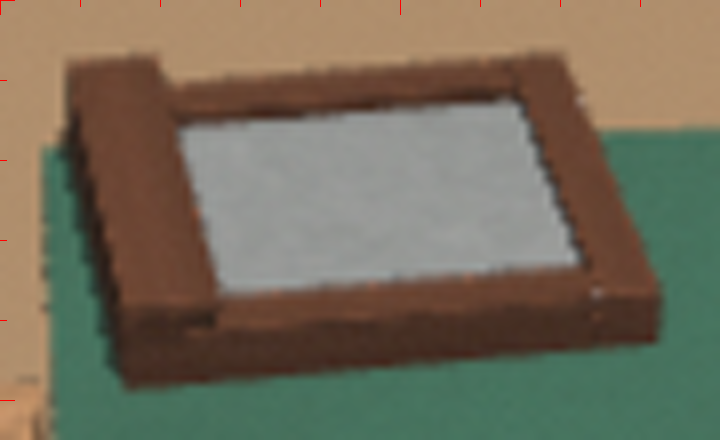

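```bash
cat > m.py <<'E'
from h import *
t=load('pics/top0.npz');s=load('pics/side0.npz')
def u(p,f,o): return [(p[0]+.5)/f-.5+o[0],(p[1]+.5)/f-.5+o[1]]
P={'rodend':((38,419),(116,36)),'rodlid':((192,413),(145,128)),'lidFL':((193,450),(106,135)),'lidFR':((524,440),(175,378)),
'lidHL':((181,70),(508,92)),'lidHR':((510,63),(607,322)),'boardFL':((172,512),(38,175)),'boardFR':((533,502),(106,452)),
'cleatL':((285,263),(322,153)),'cleatR':((433,262),(360,260)),'winFL':((253,408),(163,170)),'winHR':((443,131),(515,285))}
for k,(a,b) in P.items():
    p,e=tri(t,u(a,6,(320,190)),s,u(b,6,(285,260)));print(k,(p*1e3).round(1),round(e*1e3,1))
F={'BL22':((56,62),(563,55)),'BR22':((467,60),(660,290)),'FL34':((41,550),(68,62)),'FR34':((467,549),(120,305)),
'gBL16':((106,114),(522,100)),'gBR16':((410,113),(583,265)),'lipL':((102,458),(180,127)),'lipR':((412,458),(217,294))}
for k,(a,b) in F.items():
    p,e=tri(t,u(a,7,(220,185)),s,u(b,8,(280,205)));print(k,(p*1e3).round(1),round(e*1e3,1))
E
python3 m.py; python3 - <<'E'
from scipy.spatial.transform import Rotation as R
import numpy as np
print(R.from_euler('xyz',[-1.71037472,  1.56923355,  1.77205206]).as_matrix().round(3))
E
```

```text
rodend [452.2 -26.1  40.3] 1.0
rodlid [455.6 -88.2  43.5] 0.6
lidFL [440.8 -88.9  42.3] 0.6
lidFR [ 447.8 -223.2   42.7] 1.2
lidHL [596.  -81.8  41.7] 1.6
lidHR [ 601.4 -216.2   44.1] 0.9
boardFL [415.5 -82.6  20.2] 0.6
boardFR [ 422.8 -232.1   19.2] 1.1
cleatL [ 516.3 -123.7   54.1] 0.7
cleatR [ 518.7 -183.6   53.8] 1.9
winFL [ 458.6 -112.9   43.1] 1.5
winHR [ 573.9 -189.6   40.9] 2.4
BL22 [611.4 221.3  25.5] 0.8
BR22 [614.4  74.9  27.4] 0.1
FL34 [438.8 218.3  37.6] 2.7
FR34 [441.2  69.9  40.1] 0.4
gBL16 [594.  203.8  19.5] 0.7
gBR16 [594.4  94.9  25.3] 1.7
lipL [473.4 200.8  19.8] 5.4
lipR [473.6  90.6  27.1] 1.7
[[-0.     0.334 -0.942]
 [ 0.002 -0.942 -0.334]
 [-1.    -0.002 -0.   ]]
```

```bash
python3 -m inch '20 31.6 0 0.0914 1;20 31.6 0 0.0914 1;20 31.6 0 0.0914 1;20 31.6 0 0.0914 1;20 31.6 0 0.0914 1;20 31.6 0 0.0914 1;20 31.6 0 0.0914 1;20 31.6 0 0.0914 0.7' 20; python3 -m inch '20 31.6 0 0.0914 0.7;20 31.6 0 0.0914 0.7;20 31.6 0 0.0914 0.7;20 31.6 0 0.0914 0.7;20 31.6 0 0.0914 0.7;18 31.6 0 0.0914 0.7'
python3 - <<'E'
from h import *
t=load('pics/top0.npz')
def u(p,f,o): return [(p[0]+.5)/f-.5+o[0],(p[1]+.5)/f-.5+o[1]]
for p,z in [((56,62),22),((467,60),22),((41,550),34),((467,549),34),((106,114),16),((410,113),22),((102,458),34),((412,458),34)]:
    print(p,z,(onz(t,u(p,7,(220,185)),z/1e3)*1e3).round(1))
for p,z in [((38,419),36),((285,263),50),((433,262),50),((172,512),18),((533,502),18)]:
    print(p,z,(onz(t,u(p,6,(320,190)),z/1e3)*1e3).round(1))
E
```

```text
time: 0.77
tool_pos: [0.3359, -0.2403, 0.4046]
tool_rot: [-2.149, 1.571, 2.068]
contact_force: [0.4, 0.4, 0.5]
opening: 0.0887
time: 1.27
tool_pos: [0.4542, -0.0505, 0.4046]
tool_rot: [-2.183, 1.571, 2.583]
contact_force: [0.9, -0.7, 0.3]
opening: 0.0647
(56, 62) 22 [611.6 222.   22. ]
(467, 60) 22 [615.3  75.3  22. ]
(41, 550) 34 [437.5 219.1  34. ]
(467, 549) 34 [441.1  70.2  34. ]
(106, 114) 16 [594.2 204.4  16. ]
(410, 113) 22 [595.8  95.   22. ]
(102, 458) 34 [470.1 198.7  34. ]
(412, 458) 34 [472.4  90.2  34. ]
(38, 419) 36 [451.8 -26.2  36. ]
(285, 263) 50 [ 516.4 -124.2   50. ]
(433, 262) 50 [ 518.1 -184.1   50. ]
(172, 512) 18 [415.2 -82.8  18. ]
(533, 502) 18 [ 422.3 -232.3   18. ]
```

```bash
python3 -m inch '0 -1 -40 0 0.7;0 -1 -40 0 0.7;0 0 -40 0 0.7;0 0 -35 0 0.7;0 0 -26 0 0.7;0 0 0 0 0.7'; python3 - <<'E'
from h import *
from scipy.spatial.transform import Rotation as R
o=readout.observe();print(o['tool_pos'],R.from_euler('xyz',o['tool_rot']).as_matrix().round(3)[:,1])
c=snap('top','pics/top1.png');d=snap('side','pics/side1.png')
a=cv2.resize(c['color'][180:290,300:420],None,fx=3,fy=3);b=cv2.resize(d['color'][210:340,260:400],None,fx=3,fy=3)
h=max(a.shape[0],b.shape[0]);im=np.zeros((h,a.shape[1]+b.shape[1],3),np.uint8);im[:a.shape[0],:a.shape[1]]=a;im[:b.shape[0],a.shape[1]:]=b
cv2.imwrite('pics/z1.png',im[:,:,::-1])
E
```

```text
time: 1.77
tool_pos: [0.4516, -0.0539, 0.2193]
tool_rot: [-1.905, 1.561, 2.857]
contact_force: [-1.0, 1.5, -1.2]
opening: 0.0641
[ 0.45163799 -0.05385793  0.21929753] [ 0.999  0.05  -0.009]
```

View pics/z1.png

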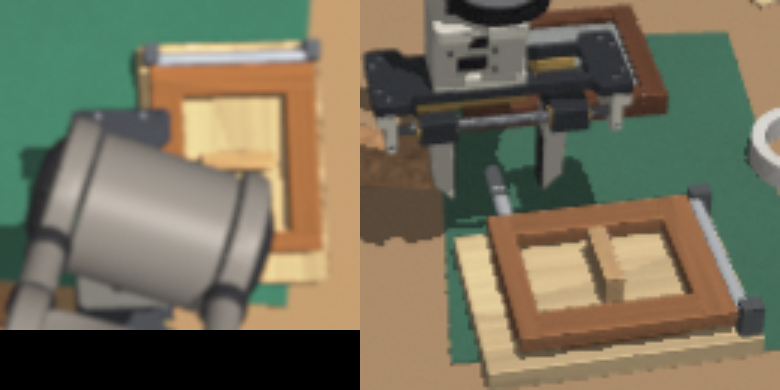

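The fingers straddle the rod, seen at about (495,185) in the side crop. I'll go down and close.

```bash
python3 -m inch '2 0 -14 0 0.7;0 0 -14 0 0.7;0 0 0 0 0.7;0 0 0 0 0.1;0 0 0 0 0.1;0 0 0 0 0;0 0 0 0 0;0 0 0 0 0' 20
```

```text
time: 2.53
tool_pos: [0.4557, -0.0544, 0.1964]
tool_rot: [1.26, 1.569, -0.261]
contact_force: [-0.4, 0.1, 0.2]
opening: 0.0355
```

```bash
python3 -m inch '0 0 -2 0 0;0 0 0 0 0;0 0 0 0 0;0 0 0 0 0;0 0 0 0 0;0 0 0 0 0'
```

```text
time: 3.03
tool_pos: [0.4546, -0.0544, 0.1935]
tool_rot: [-1.738, 1.568, 3.025]
contact_force: [-5.3, -1.1, 3.6]
opening: 0.0112
```

```bash
python3 - <<'E'
import numpy as np
th=np.arange(0,1.93,.08); s=145*(1-np.cos(th)); z=145*np.sin(th)
print('\n'.join(f"{th[i+1]:.2f}: {d*.9988:.1f} {d*.049:.1f} {e:.1f}" for i,(d,e) in enumerate(zip(np.diff(s),np.diff(z)))))
E
```

```text
0.08: 0.5 0.0 11.6
0.16: 1.4 0.1 11.5
0.24: 2.3 0.1 11.4
0.32: 3.2 0.2 11.1
0.40: 4.1 0.2 10.9
0.48: 4.9 0.2 10.5
0.56: 5.8 0.3 10.1
0.64: 6.5 0.3 9.6
0.72: 7.3 0.4 9.0
0.80: 8.0 0.4 8.4
0.88: 8.6 0.4 7.7
0.96: 9.2 0.5 7.0
1.04: 9.7 0.5 6.3
1.12: 10.2 0.5 5.5
1.20: 10.6 0.5 4.6
1.28: 11.0 0.5 3.8
1.36: 11.2 0.6 2.9
1.44: 11.4 0.6 2.0
1.52: 11.5 0.6 1.1
1.60: 11.6 0.6 0.1
1.68: 11.6 0.6 -0.8
1.76: 11.5 0.6 -1.7
1.84: 11.3 0.6 -2.6
1.92: 11.0 0.5 -3.5
```

```bash
python3 -m inch '0.5 0 11.6 0 0;1.4 0.1 11.5 0 0;2.3 0.1 11.4 0 0;3.2 0.2 11.1 0 0;4.1 0.2 10.9 0 0;4.9 0.2 10.5 0 0;5.8 0.3 10.1 0 0;6.5 0.3 9.6 0 0' 15
```

```text
time: 3.7
tool_pos: [0.4819, -0.053, 0.2799]
tool_rot: [-1.678, 1.561, 3.085]
contact_force: [-12.3, -3.7, 5.5]
opening: 0.0115
```

```bash
python3 -m inch '7.3 0.4 9 0 0;8 0.4 8.4 0 0;8.6 0.4 7.7 0 0;9.2 0.5 7 0 0;9.7 0.5 6.3 0 0;10.2 0.5 5.5 0 0;10.6 0.5 4.6 0 0;11 0.5 3.8 0 0'
```

```text
time: 4.37
tool_pos: [0.5587, -0.049, 0.3344]
tool_rot: [2.427, 1.57, 0.906]
contact_force: [-3.5, 1.9, 3.8]
opening: 0.0115
```

```bash
python3 -m inch '11.2 0.6 2.9 0 0;11.4 0.6 2 0 0;11.5 0.6 1.1 0 0;11.6 0.6 0.1 0 0;11.6 0.6 -0.8 0 0;11.5 0.6 -1.7 0 0;9 0.6 -2 0 0;0 0 0 0 0'
python3 - <<'E'
from h import *
d=snap('side','pics/side2.png');cv2.imwrite('pics/z2.png',cv2.resize(d['color'][150:400,200:500],None,fx=2.4,fy=2.4)[:,:,::-1])
E
```

```text
time: 5.03
tool_pos: [0.6378, -0.0451, 0.3338]
tool_rot: [1.502, 1.57, -0.019]
contact_force: [0.4, -0.5, 1.3]
opening: 0.0117
```

View pics/z2.png

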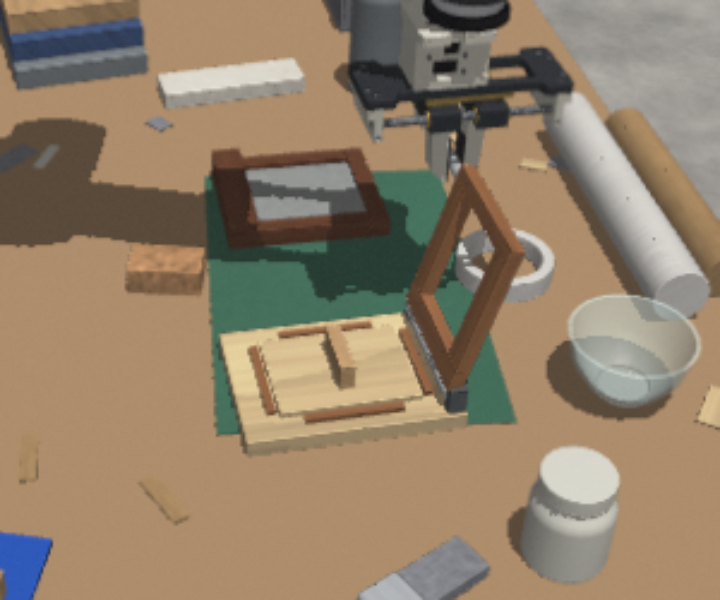

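The lid stands about 15° past vertical. I'll lead it closer to its stop and then let go.

```bash
python3 -m inch '7 0.3 -2 0 0;5 0.2 -2 0 0;0 0 0 0 0;0 0 0 0 0.4;0 0 0 0 0.5;0 0 0 0 0.5;0 0 0 0 0.5;0 0 0 0 0.5'
```

```text
time: 5.75
tool_pos: [0.6484, -0.0446, 0.3304]
tool_rot: [-2.343, 1.571, 2.419]
contact_force: [-0.2, -0.6, -0.9]
opening: 0.04
```

```bash
python3 -m inch '0 0 25 0 0.5;0 0 35 0 0.5;-2 0 10 0 0.5'; python3 - <<'E'
from h import *
o=readout.observe();print(o['qpos'].round(3))
d=snap('side','pics/side3.png');cv2.imwrite('pics/z3.png',cv2.resize(d['color'][150:400,200:500],None,fx=2.4,fy=2.4)[:,:,::-1])
E
```

```text
time: 6.0
tool_pos: [0.6471, -0.0447, 0.4054]
tool_rot: [1.349, 1.563, -0.172]
contact_force: [0.9, -1.1, 1.4]
opening: 0.0456
[-0.187  0.573  1.147  0.     1.414 -0.237]
```

View pics/z3.png

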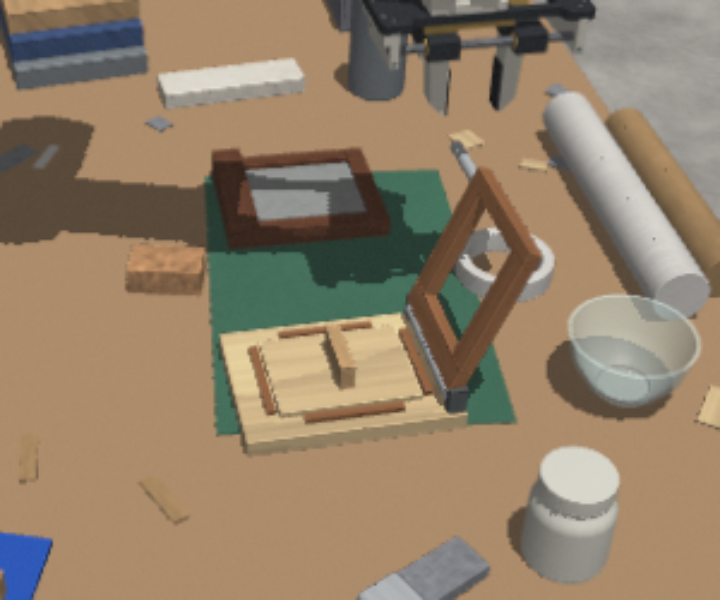

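The lid stands open against its stop by itself. The cleat is clear at about (342,355) in the crop. Next I'll move over it, with the jaws turned along its length.

```bash
python3 -m inch '-10 -8.4 0 -0.1208 0.6;-10 -8.4 0 -0.1208 1;-10 -8.4 0 -0.1208 1;-10 -8.4 0 -0.1208 1;-10 -8.4 0 -0.1208 1;-10 -8.4 0 -0.1208 1;-10 -8.4 0 -0.1208 1;-10 -8.4 0 -0.1208 1'; python3 -m inch '-10 -8.4 0 -0.1208 1;-10 -8.4 0 -0.1208 1;-10 -8.4 0 -0.1208 1;-10 -8.4 -20 -0.1208 1;-10 -8.4 -30 -0.1208 1;0 0 -30 0 1;0 0 -20 0 1;0 0 0 0 1'
python3 - <<'E'
from h import *
from scipy.spatial.transform import Rotation as R
o=readout.observe();print(o['tool_pos'],R.from_euler('xyz',o['tool_rot']).as_matrix().round(3)[:,1])
E
```

```text
time: 6.72
tool_pos: [0.5658, -0.1121, 0.3994]
tool_rot: [-0.886, 1.57, 2.904]
contact_force: [-0.2, 1.6, 0.3]
opening: 0.0911
time: 7.38
tool_pos: [0.5148, -0.1534, 0.2957]
tool_rot: [-0.472, 1.562, 2.719]
contact_force: [-0.3, 1.4, -0.8]
opening: 0.0921
[ 0.51482308 -0.15336728  0.29569496] [ 0.049 -0.999 -0.004]
```

```bash
python3 -m inch '2 -0.6 -30 0 1;2 0 -30 0 1;0 0 -18 0 1;0 0 -5 0 1;0 0 0 0 1;0 0 0 0 1'
python3 - <<'E'
from h import *
from scipy.spatial.transform import Rotation as R
o=readout.observe();M=R.from_euler('xyz',o['tool_rot']).as_matrix();print(o['tool_pos'],o['tool_pos']+.159*M[:,0],o['contact_force'])
d=snap('side','pics/side4.png');cv2.imwrite('pics/z4.png',cv2.resize(d['color'][200:360,260:460],None,fx=3.6,fy=3.6)[:,:,::-1])
E
```

```text
time: 7.88
tool_pos: [0.5211, -0.1545, 0.2186]
tool_rot: [2.627, 1.569, -0.465]
contact_force: [1.0, -0.8, 1.1]
opening: 0.092
[ 0.52111169 -0.15454831  0.21857169] [ 0.5213542  -0.15466986  0.05957193] [ 0.98959329 -0.76514561  1.09813664]
```

View pics/z4.png

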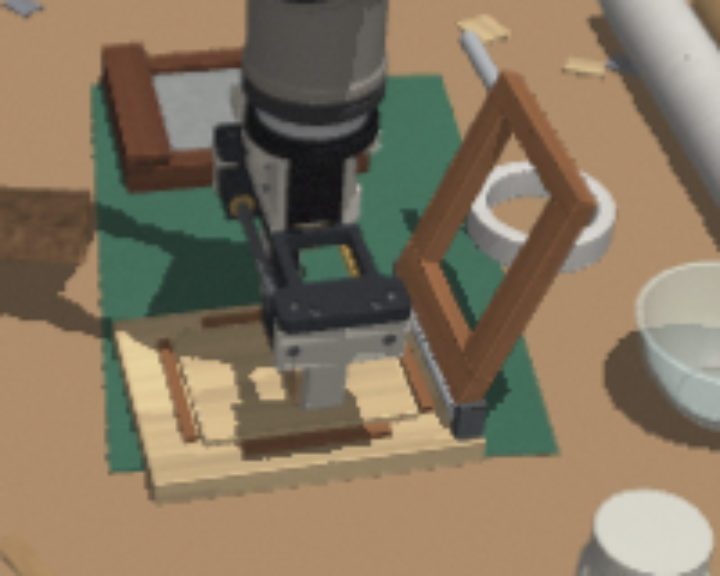

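```bash
python3 -m inch '-1 0 -6 0 1;0 0 -5 0 1;0 0 0 0 0.8;0 0 0 0 0.6;0 0 0 0 0.6;0 0 0 0 0.5;0 0 0 0 0.5;0 0 0 0 0.5' 15
python3 - <<'E'
from h import *
from scipy.spatial.transform import Rotation as R
o=readout.observe();M=R.from_euler('xyz',o['tool_rot']).as_matrix();print(o['tool_pos'],o['tool_pos']+.159*M[:,0],o['contact_force'])
E
```

```text
time: 8.6
tool_pos: [0.5197, -0.1543, 0.2065]
tool_rot: [-2.62, 1.57, 0.572]
contact_force: [0.3, 1.8, 1.3]
opening: 0.0599
[ 0.51966209 -0.1542689   0.20650278] [ 0.51970486 -0.15424138  0.04750279] [0.28771245 1.81035364 1.28940226]
```

```bash
python3 -m inch '0 0 5 0 0.3;0 0 10 0 0.3;0 0 15 0 0.3;0 0 20 0 0.3;0 0 20 0 0.3;0 0 20 0 0.3;0 0 10 0 0.3;0 0 0 0 0.3'
python3 - <<'E'
from h import *
o=readout.observe();print(o['tool_pos'],o['contact_force'])
d=snap('side','pics/side5.png');cv2.imwrite('pics/z5.png',cv2.resize(d['color'][150:360,240:460],None,fx=2.8,fy=2.8)[:,:,::-1])
E
```

```text
time: 9.27
tool_pos: [0.5201, -0.1547, 0.3092]
tool_rot: [2.629, 1.565, -0.463]
contact_force: [0.7, -0.4, -1.5]
opening: 0.0602
[ 0.52009116 -0.15465277  0.30923685] [ 0.73916097 -0.41433206 -1.53103315]
```

View pics/z5.png

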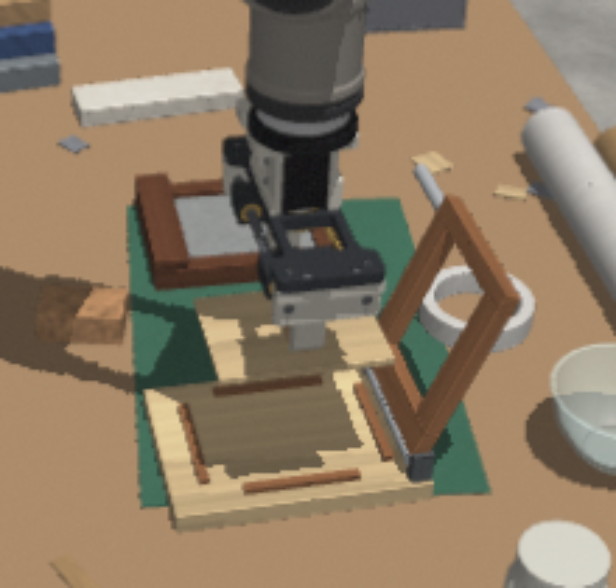

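The panel hangs from the gripper above the press. I'll carry it over the frame.

```bash
python3 -m inch '0 12 0 0 0.3;0 25 0 0 0.3;0 32 0 0 0.3;0 32 0 0 0.3;0 32 0 0 0.3;0 32 0 0 0.3;4 32 0 -0.01 0.3;4 32 0 -0.016 0.3';python3 -m inch '4 30 0 0 0.3;4 22 0 0 0.3;4 14 0 0 0.3;2 7 0 0 0.3;0 0 0 0 0.3;0 0 0 0 0.3'
python3 - <<'E'
from h import *
from scipy.spatial.transform import Rotation as R
o=readout.observe();M=R.from_euler('xyz',o['tool_rot']).as_matrix();print(o['tool_pos'],M.round(3)[:,1])
d=snap('side','pics/side6.png');c=snap('top','pics/top6.png')
cv2.imwrite('pics/z6.png',cv2.resize(d['color'][150:290,250:410],None,fx=5,fy=5,interpolation=cv2.INTER_CUBIC)[:,:,::-1]);cv2.imwrite('pics/z6t.png',cv2.resize(c['color'][170:290,210:330],None,fx=5,fy=5,interpolation=cv2.INTER_CUBIC)[:,:,::-1])
E
```

```text
time: 9.98
tool_pos: [0.5266, 0.0769, 0.3048]
tool_rot: [-0.05, 1.567, 3.115]
contact_force: [0.9, -0.4, -2.0]
opening: 0.0596
time: 10.48
tool_pos: [0.5414, 0.1472, 0.3057]
tool_rot: [0.457, 1.569, -2.66]
contact_force: [0.6, 0.8, -2.2]
opening: 0.0599
[0.5414356  0.14717619 0.30565806] [ 0.024 -1.     0.001]
```

View pics/z6.png

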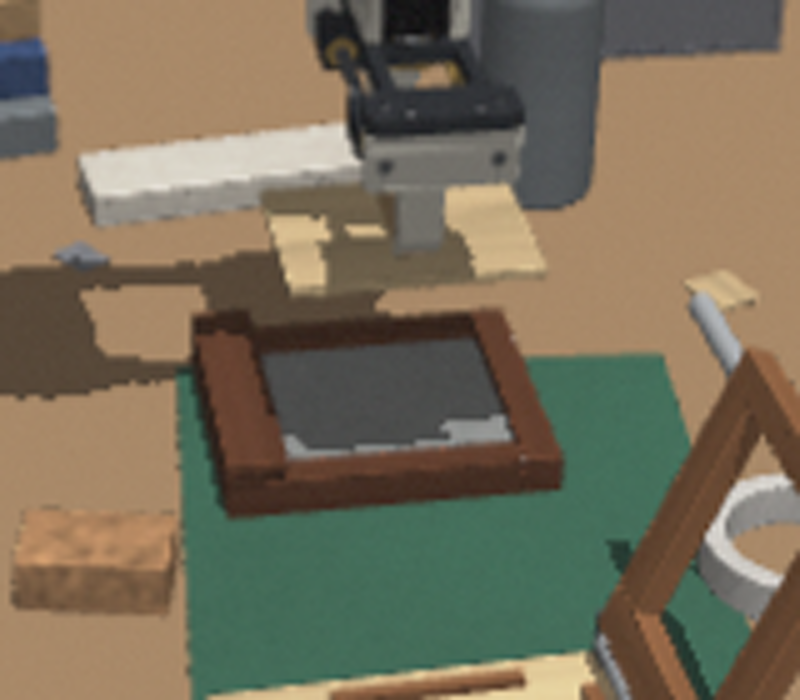

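View pics/z6t.png

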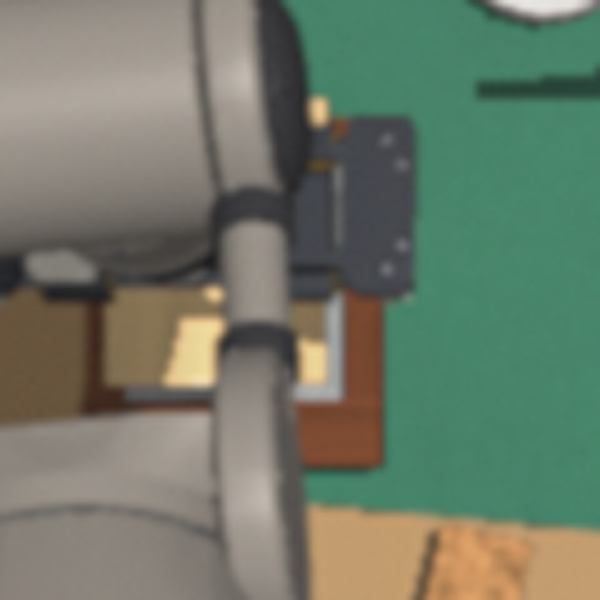

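The side crop shows the panel roughly level above the frame, with its near edge running from (293,293) to (547,270). I'll measure its place and tilt.

```bash
python3 - <<'E'
from h import *
t=load('pics/top6.npz');s=load('pics/side6.npz')
u=lambda p,o:[(p[0]+.5)/5-.5+o[0],(p[1]+.5)/5-.5+o[1]]
S=(250,150);T=(210,170)
p,e=tri(t,u((328,387),T),s,u((293,293),S));print('FR',(p*1e3).round(1),e)
p,e=tri(t,u((103,388),T),s,u((262,190),S));print('FL',(p*1e3).round(1),e)
p,e=tri(t,u((328,98),T),s,u((547,268),S));print('BR',(p*1e3).round(1),e)
# predicted corners
y=.024;c,sn=np.cos(y),np.sin(y)
for ctr in [(539,147)]:
  for x,yy in[(-65,-50),(65,-50),(-65,50)]:
    P=np.array([ctr[0]+c*x-sn*yy,ctr[1]+sn*x+c*yy,123])/1e3
    a=proj(t,P)[0];b=proj(s,P)[0]
    print(x,yy,((a-T+.5)*5-.5).round(0),((b-S+.5)*5-.5).round(0))
E
```

```text
FR [476.3  91.  124.8] 0.003297122812218535
FL [473.5 192.3 126. ] 0.003188350817890011
BR [605.1  94.6 127.7] 0.0007071107976664438
-65 -50 [319. 386.] [286. 292.]
65 -50 [320. 100.] [546. 272.]
-65 50 [ 98. 386.] [257. 192.]
```

```bash
python3 -m inch '1 1 -20 0 0.3;1 1 -25 0 0.3;0 0 -22 0 0.3;0 0 -10 0 0.3;0 0 0 0 0.3;0 0 0 0 0.3'
python3 - <<'E'
from h import *
o=readout.observe();print(o['tool_pos'],o['contact_force'])
d=snap('side','pics/side7.png');c=snap('top','pics/top7.png')
cv2.imwrite('pics/z7.png',cv2.resize(d['color'][170:270,270:390],None,fx=6,fy=6,interpolation=cv2.INTER_CUBIC)[:,:,::-1]);cv2.imwrite('pics/z7t.png',cv2.resize(c['color'][170:290,210:330],None,fx=5,fy=5,interpolation=cv2.INTER_CUBIC)[:,:,::-1])
E
```

```text
time: 11.08
tool_pos: [0.5438, 0.1489, 0.2296]
tool_rot: [0.41, 1.57, -2.708]
contact_force: [0.0, 0.6, -1.5]
opening: 0.0599
[0.54382005 0.14891972 0.22956889] [ 0.03385099  0.57563174 -1.51950816]
```

View pics/z7.png

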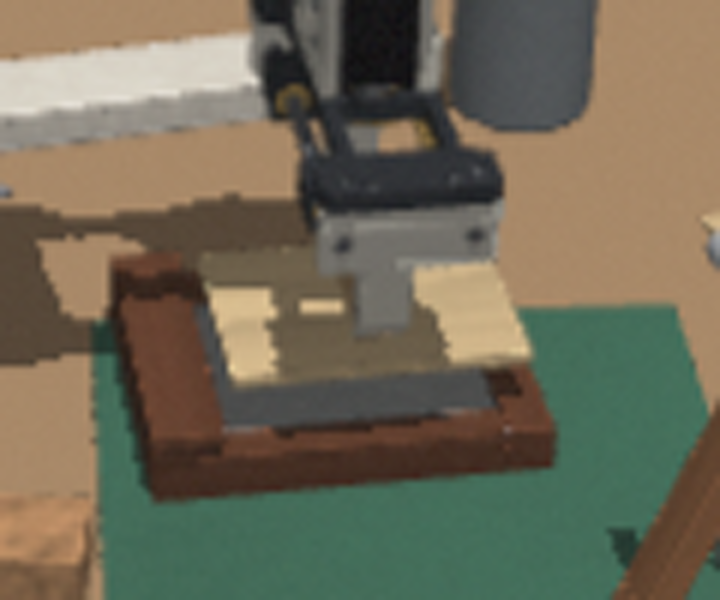

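View pics/z7t.png

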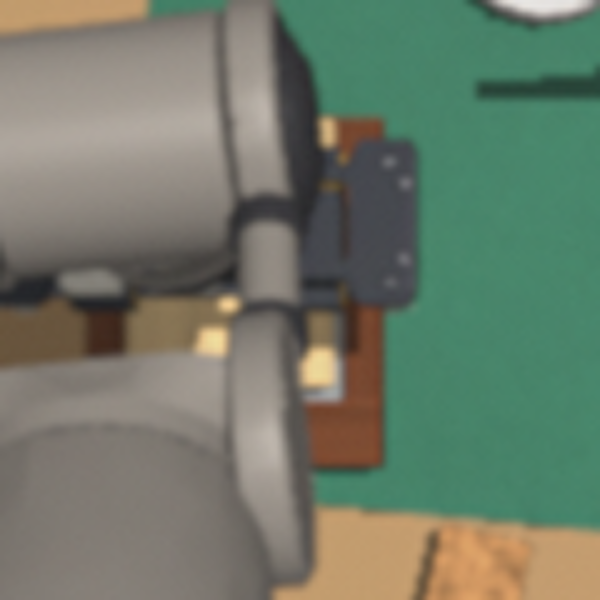

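```bash
python3 - <<'E'
from h import *
t=load('pics/top7.npz');s=load('pics/side7.npz')
u=lambda p,o,f=5:[(p[0]+.5)/f-.5+o[0],(p[1]+.5)/f-.5+o[1]]
T=(210,170);S=(270,170)
for z in(46,49):print('panelFR',(onz(t,u((338,388),T),z/1e3)*1e3).round(1))
print('lip',(onz(t,u((344,402),T),.034)*1e3).round(1),'pocketR',(onz(t,u((344,395),T),.022)*1e3).round(1))
print('tri',(tri(t,u((338,388),T),s,u((235,384),S,6))[0]*1e3).round(1))
print('backR',(tri(t,u((338,119),T),s,u((532,360),S,6))[0]*1e3).round(1))
E
```

```text
panelFR [478.6  92.5  46. ]
panelFR [478.4  92.3  49. ]
lip [472.4  90.3  34. ] pocketR [476.5  91.2  22. ]
tri [479.1  92.2  49.2]
backR [608.7  96.   48.4]
```

The panel sits about 3 mm too far right in the pocket, with only about 1 mm of clearance there. I'll correct that and lower it onto the far rail.

```bash
python3 -m inch '-1 1.5 -5 -0.004 0.3;-1 1.3 -6 0 0.3;0 0 -5 0 0.3;0 0 -3 0 0.3;0 0 0 0 0.3;0 0 0 0 0.3'; python3 -m inch '0 0 -2 0 0.3;0 0 -1 0 0.3;0 0 0 0 0.3'
```

```text
time: 11.68
tool_pos: [0.5416, 0.1524, 0.2101]
tool_rot: [0.358, 1.57, -2.764]
contact_force: [0.1, 0.2, -1.1]
opening: 0.06
time: 11.93
tool_pos: [0.5416, 0.1524, 0.2077]
tool_rot: [2.999, 1.571, -0.122]
contact_force: [-1.4, 0.7, 2.8]
opening: 0.0599
```

```bash
python3 -m inch '0 0 -1.5 0 0.3;0 0 -0.5 0 0.3;0 0 0 0 0.3'
python3 - <<'E'
from h import *
d=snap('side','pics/side8.png');c=snap('top','pics/top8.png')
cv2.imwrite('pics/z8.png',cv2.resize(d['color'][170:270,270:390],None,fx=6,fy=6,interpolation=cv2.INTER_CUBIC)[:,:,::-1])
E
```

```text
time: 12.18
tool_pos: [0.5416, 0.1525, 0.2072]
tool_rot: [3.13, 1.569, 0.009]
contact_force: [-5.2, -0.1, 15.8]
opening: 0.0599
```

View pics/z8.png

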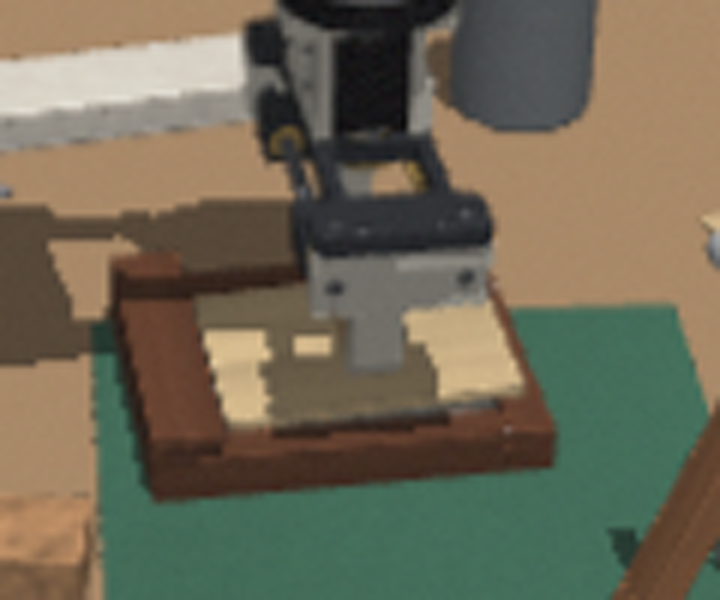

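The panel is tilted now: its −x edge is on the pocket floor beside the lip (228,430) and its far edge rests on the rail (523,390). I'll relax the downward push and slide it under the lip.

```bash
python3 -m inch '0 0 1.2 0 0.3;-2 0 0 0 0.3;-2 0 0 0 0.3;-2 -0.1 0 0 0.3;-2 -0.1 -0.3 0 0.3;0 0 0 0 0.3'; python3 -m inch '-2 0 -0.3 0 0.3;-1 0 -0.3 0 0.3;0 0 0 0 0.3'
```

```text
time: 12.78
tool_pos: [0.5342, 0.1522, 0.2071]
tool_rot: [-3.075, 1.567, 0.087]
contact_force: [2.7, 0.5, 5.8]
opening: 0.06
time: 13.03
tool_pos: [0.5319, 0.1522, 0.2071]
tool_rot: [-3.072, 1.565, 0.089]
contact_force: [4.9, 0.3, 8.4]
opening: 0.0598
```

```bash
python3 -m inch '-1.5 0 0 0 0.3;-1 0 0 0 0.3;0 0 0 0 0.3'; python3 - <<'E'
from h import *
d=snap('side','pics/side9.png');c=snap('top','pics/top9.png')
cv2.imwrite('pics/z9.png',cv2.resize(d['color'][170:270,270:390],None,fx=6,fy=6,interpolation=cv2.INTER_CUBIC)[:,:,::-1])
E
```

```text
time: 13.28
tool_pos: [0.5285, 0.1522, 0.2063]
tool_rot: [-3.06, 1.568, 0.102]
contact_force: [2.1, 0.9, 1.5]
opening: 0.0598
```

View pics/z9.png

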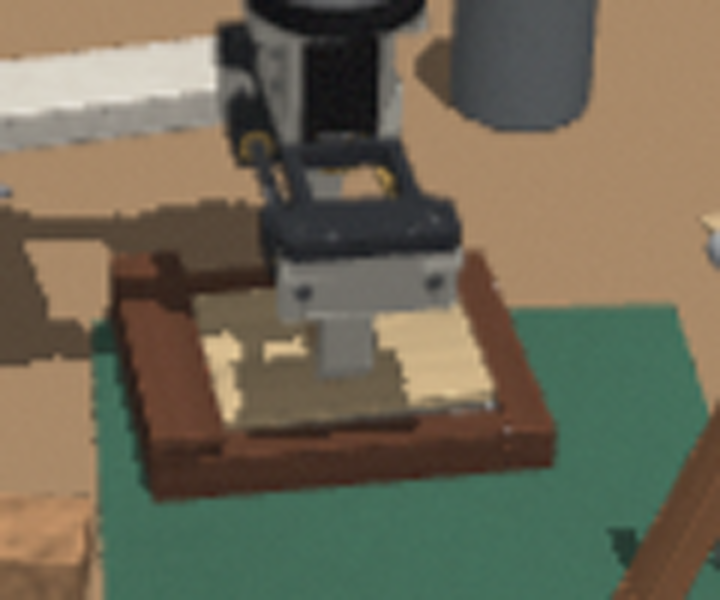

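The −x edge is under the lip and the force has dropped, so the far edge is at the rail's inner edge. I'll press it down.

```bash
python3 -m inch '0 0 -1.5 0 0.3;0 0 -1 0 0.3;0 0 0 0 0.3;0 0 0 0 0.3'; python3 - <<'E'
from h import *
d=snap('side','pics/side10.png');c=snap('top','pics/top10.png')
cv2.imwrite('pics/z10.png',cv2.resize(d['color'][170:270,270:390],None,fx=6,fy=6,interpolation=cv2.INTER_CUBIC)[:,:,::-1])
E
```

```text
time: 13.72
tool_pos: [0.5278, 0.1522, 0.2039]
tool_rot: [0.563, 1.57, -2.559]
contact_force: [-2.0, -0.5, 12.2]
opening: 0.0601
```

View pics/z10.png

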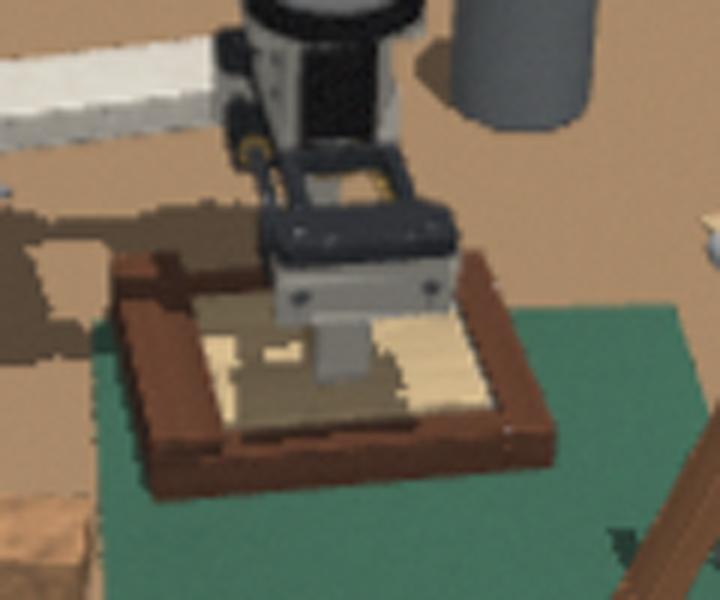

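It dropped about 3 mm and now looks flush with the rails. I'll release and withdraw.

```bash
python3 -m inch '0 0 1 0 0.3;0 0 0 0 0.75;0 0 0 0 0.8;0 0 0 0 0.8;0 0 0 0 0.8'; python3 -m inch '0 0 10 0 0.8;0 0 25 0 0.8;0 0 35 0 0.8;0 0 40 0 0.8;0 0 40 0 0.8;-10 -10 10 0 0.8;-20 -38 0 0 0.8;-20 -38 0 0 0.8'; python3 -m inch '-20 -38 0 0 0.8;-20 -38 0 0 0.8;-20 -38 0 0 0.8;-10 -38 0 0 0.8;0 -38 0 0 0.8;0 -38 0 0 0.8;0 -38 0 0 0.8;0 0 0 0 0.8'
python3 - <<'E'
from h import *
d=snap('side','pics/side11.png');c=snap('top','pics/top11.png')
cv2.imwrite('pics/z11.png',cv2.resize(d['color'][195:270,270:390],None,fx=6.5,fy=6.5,interpolation=cv2.INTER_CUBIC)[:,:,::-1]);cv2.imwrite('pics/z11t.png',cv2.resize(c['color'][170:290,200:340],None,fx=5,fy=5,interpolation=cv2.INTER_CUBIC)[:,:,::-1])
E
```

```text
time: 14.23
tool_pos: [0.5279, 0.1522, 0.2036]
tool_rot: [0.168, 1.57, -2.954]
contact_force: [-0.3, 0.6, -1.1]
opening: 0.0733
time: 14.9
tool_pos: [0.4786, 0.0685, 0.3659]
tool_rot: [3.069, 1.567, -0.049]
contact_force: [1.4, -1.1, -0.6]
opening: 0.0733
time: 15.57
tool_pos: [0.4109, -0.1995, 0.365]
tool_rot: [2.046, 1.567, -1.081]
contact_force: [0.7, -0.4, -0.4]
opening: 0.0738
```

View pics/z11.png

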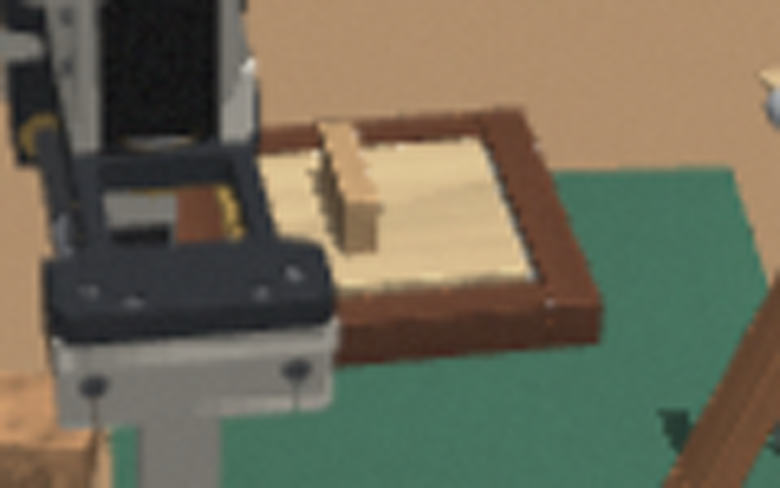

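View pics/z11t.png

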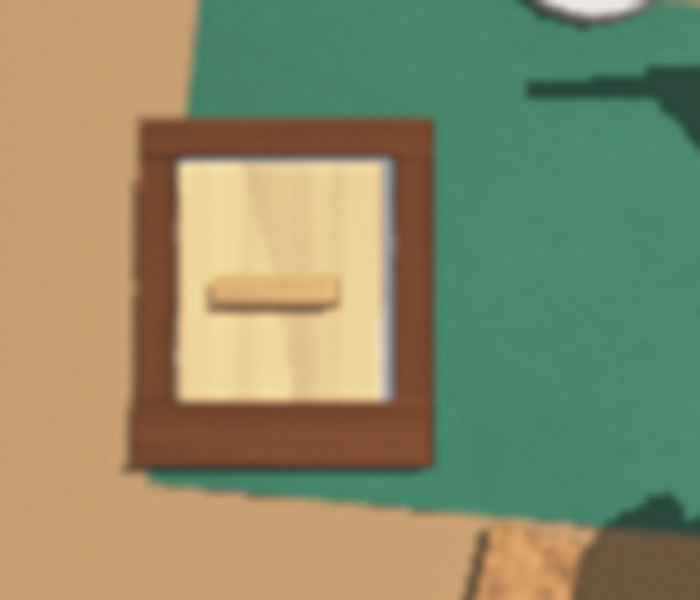

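View pics/side11.png

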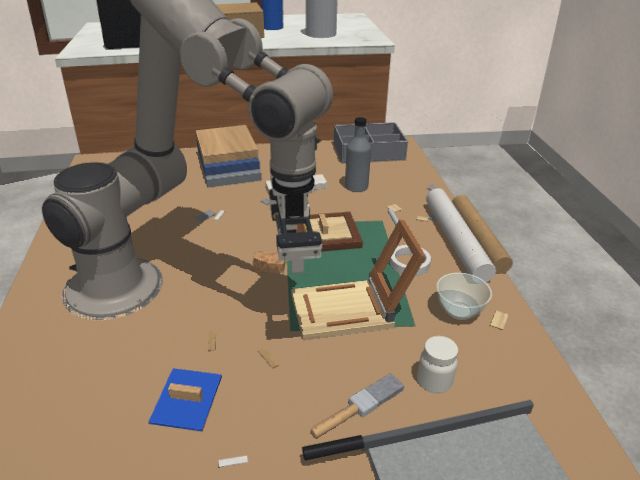

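The panel lies in the pocket with the cleat up, though close to the left rail. I'll check height and level from the cleat ends and panel corners.

```bash
python3 - <<'E'
from h import *
t=load('pics/top11.npz');s=load('pics/side11.npz')
def z(c,x,y,w,h,f):
    return cv2.resize(c['color'][y:y+h,x:x+w],None,fx=f,fy=f,interpolation=cv2.INTER_CUBIC)[:,:,::-1]
cv2.imwrite('pics/a.png',z(t,230,195,55,62,9)); cv2.imwrite('pics/b.png',z(s,305,205,60,50,12))
E
```

```text
(no output)
```

View pics/a.png

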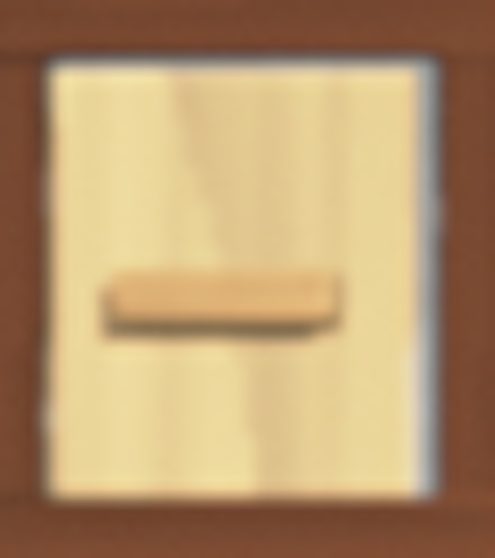

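View pics/b.png

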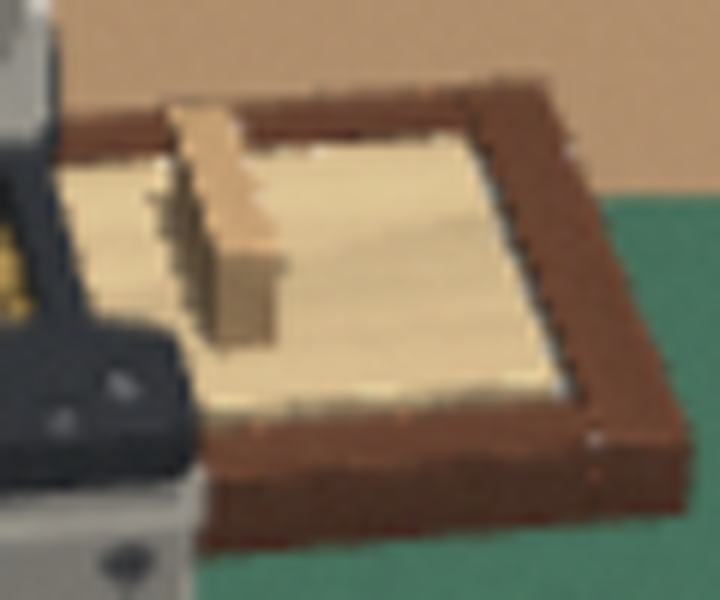

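```bash
python3 - <<'E'
from h import *
t=load('pics/top11.npz');s=load('pics/side11.npz')
u=lambda p,o,f:[(p[0]+.5)/f-.5+o[0],(p[1]+.5)/f-.5+o[1]]
A=(230,195);B=(305,205)
for n,a,b in [('cleatL',(110,296),(203,105)),('cleatR',(338,296),(250,250)),('panBR',(415,68),(565,392)),('panBL',(50,68),(468,138)),('railBR',None,None)]:
    if a: p,e=tri(t,u(a,A,9),s,u(b,B,12));print(n,(p*1e3).round(1),round(e*1e3,1))
P=[[.5265,.1467,.0]]
y=.023
def W(x,yy,z): return np.array([526.5+x*np.cos(y)-yy*np.sin(y),147+x*np.sin(y)+yy*np.cos(y),z])/1e3
for n,q in [('cl',W(0,33,48)),('cr',W(0,-27,48)),('br',W(65,-47,22)),('bl',W(65,53,22))]:
    a=proj(t,q)[0];b=proj(s,q)[0];print(n,((a-A+.5)*9-.5).round(),((b-B+.5)*12-.5).round())
E
```

```text
cleatL [524.7 178.9  52.3] 1.2
cleatR [525.7 117.5  53.8] 0.8
panBR [592.4 101.   22.6] 0.7
panBL [590.  201.9  24.3] 0.5
cl [109. 292.] [204. 119.]
cr [331. 291.] [252. 266.]
br [414.  67.] [563. 393.]
bl [53. 68.] [468. 147.]
```

The views put the panel within about 1–2 mm of flat. I have time left, so I'll probe gently with closed fingers on the left-back area, which tests the seating and would push down any edge that is riding on a rail.

```bash
python3 -m inch '5 32 0 0 0.5;16 37 0 0 0.2;16 37 0 0 0;16 37 0 0 0;16 37 0 0 0;16 37 0 0 0;16 37 0 0 0;16 37 0 0 0' 15; python3 -m inch '16 37 0 0 0;16 30 0 0 0;10 17 0 0 0;0 0 -30 0 0;0 0 -40 0 0;0 0 -40 0 0;0 0 -30 0 0;0 0 0 0 0'
```

```text
time: 16.33
tool_pos: [0.5274, 0.1007, 0.3646]
tool_rot: [-0.593, 1.57, 2.571]
contact_force: [1.8, -0.6, -0.1]
opening: 0.0246
time: 17.0
tool_pos: [0.5667, 0.1821, 0.2182]
tool_rot: [0.15, 1.558, -2.969]
contact_force: [-1.4, -0.1, -0.6]
opening: 0.0003
```

```bash
python3 -m inch '3 -4 -8 0 0;0 0 0 0 0;0 0 0 0 0'; python3 -m inch '0 0 -4 0 0;0 0 -2 0 0;0 0 0 0 0'
```

```text
time: 17.25
tool_pos: [0.5737, 0.1771, 0.2182]
tool_rot: [-2.999, 1.567, 0.163]
contact_force: [1.2, 0.9, -0.4]
opening: 0.0002
time: 17.5
tool_pos: [0.5731, 0.1768, 0.2107]
tool_rot: [-3.054, 1.57, 0.108]
contact_force: [-0.2, -0.2, -0.8]
opening: 0.0002
```

```bash
python3 -m inch '0 0 -4 0 0;0 0 -2 0 0;0 0 0 0 0'; python3 -m inch '0 0 -2 0 0;0 0 0 0 0'; python3 -m inch '0 0 -1.5 0 0;0 0 0 0 0'
```

```text
time: 17.75
tool_pos: [0.5729, 0.1768, 0.2036]
tool_rot: [0.247, 1.57, -2.875]
contact_force: [-0.2, -0.2, 0.9]
opening: 0.0006
time: 17.92
tool_pos: [0.573, 0.1768, 0.2017]
tool_rot: [0.271, 1.57, -2.851]
contact_force: [-0.0, -0.3, 0.2]
opening: 0.0003
time: 18.08
tool_pos: [0.573, 0.1768, 0.2004]
tool_rot: [0.405, 1.57, -2.716]
contact_force: [-0.1, 0.7, 0.1]
opening: 0.0006
```

```bash
python3 -m inch '0 0 -1 0 0;0 0 0 0 0'; python3 -m inch '0 0 -0.7 0 0;0 0 0 0 0'
```

```text
time: 18.25
tool_pos: [0.573, 0.1769, 0.2003]
tool_rot: [2.252, 1.571, -0.869]
contact_force: [-2.6, -2.4, 5.1]
opening: 0.0005
time: 18.42
tool_pos: [0.573, 0.1768, 0.2002]
tool_rot: [2.726, 1.57, -0.396]
contact_force: [-2.5, -1.1, 10.3]
opening: 0.0007
```

Contact came at tip height 22.3 mm, which matches the nominal 22 mm for a fully seated panel, and it was stiff with no give. I'll withdraw and do a final check.

```bash
python3 -m inch '0 0 5 0 0;0 0 25 0 0;0 0 38 0 0;0 0 40 0 0;0 0 40 0 0;-15 -20 10 0 0.3;-20 -35 0 0 0.5;-25 -33 0 0 0.5'; python3 -m inch '-25 -33 0 0 0.5;-25 -33 0 0 0.5;-25 -33 0 0 0.5;-10 -35 0 0 0.5;0 -38 0 0 0.5;0 -38 0 0 0.5;0 -38 0 0 0.5;0 0 0 0 0.5'
python3 -m inch '0 -38 0 0 0.5;0 -30 0 0 0.5;0 0 0 0 0.5'
python3 - <<'E'
from h import *
o=readout.observe();print(o['tool_pos'],o['qvel'].round(3))
d=snap('side','pics/side12.png');c=snap('top','pics/top12.png')
E
```

```text
time: 19.08
tool_pos: [0.5129, 0.0884, 0.3582]
tool_rot: [3.059, 1.567, -0.061]
contact_force: [-0.2, -1.4, 0.4]
opening: 0.0159
time: 19.75
tool_pos: [0.4281, -0.1645, 0.3575]
tool_rot: [2.085, 1.567, -1.041]
contact_force: [0.9, -0.8, 0.6]
opening: 0.0458
time: 20.0
tool_pos: [0.4282, -0.231, 0.3572]
tool_rot: [2.005, 1.568, -1.119]
contact_force: [-0.2, -0.4, 0.7]
opening: 0.0459
[ 0.42821278 -0.23098957  0.35717283] [ 0.064 -0.028  0.061  0.033  0.016  0.075]
```

View pics/top12.png

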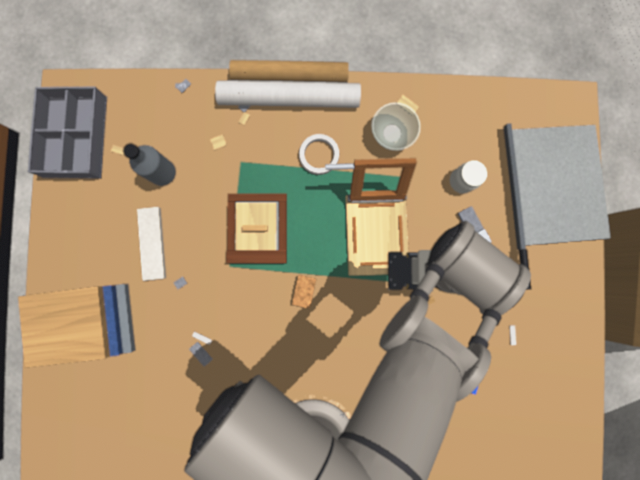

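View pics/side12.png

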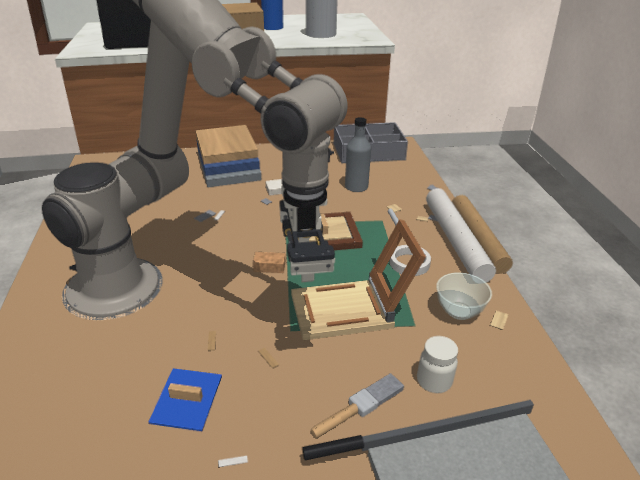

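The panel is seated in the frame, at (257,229) in the top view. The lid is open at (383,180), the bystanders and the blue decoy are where they were, and the arm is clear of everything. I'll hand it in.

```bash
python3 -m inch '0 0 0 0 0.5;0 0 0 0 0.5;0 0 0 0 0.5'; python3 -c "
from cell import workorder;print(workorder.hand_in())"
```

```text
time: 20.35
tool_pos: [0.4282, -0.226, 0.3571]
tool_rot: [-1.643, 1.571, 1.52]
contact_force: [0.2, -0.2, 0.0]
opening: 0.0456
the job is handed in; nothing more can be done
None
```

The job is done and handed in at 20.35 s of the 51 s allowed. The panel is seated in the frame with its cleat up and the press lid is open. I got no verdict back.

**What I did:**
- I swung the lid open by its rod to near its stop and let go. It stayed open by itself in every later picture.
- I lifted the panel by the ends of its cleat, so it could tilt between the fingers, and set it down with one edge on the pocket floor and the other on the far rail. That tilt was only about 3°, less than the 8° in the text.
- I slid the edge under the lip, pressed the far edge down, and let go.

**Last checks:**
- **Seating:** a gentle press on the panel's left-back part met firm contact at 22.3 mm, where a fully seated panel should be at 22 mm.
- **Forces:** the highest contact force I read was about 16 N.
- **Surroundings:** the tape, sanding block, pencil box, bowl, flask, jar, brush and blue look-alike all look to be where they were. The arm stood clear of everything.

**What disagreed:**
- **Camera heights:** they read about 2 to 5 mm above the given ones, and the two cleat ends differed by 1.5 mm. That is within my pixel error, so I relied on the touch check.
- **Sideways position:** the panel sits about 3 mm left of the pocket's centre, close to the left rail but inside the 4 mm play.

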